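# Kit the parts for one power-supply board

## Task

Kit the power-supply parts: put each of the four loose components (can capacitor, ring choke, finned heat sink, transformer) into the nest (low white-rimmed dish or tray) that matches its shape and size, the ring choke over the post of its nest. Each must sit flat on the floor of its nest, upright as it stands now; set them down, do not drop them, and leave the tip cleaner and the parts bin where they are.

Things in the scene. Friction and masses are not known exactly. Their poses are not given: they have to be found in the camera images.
- capacitor: loose screw-terminal can capacitor, a black cylinder 35 mm across and 45 mm tall standing upright, aluminium disc and two small steel terminals on top (50 mm over all), 55 to 115 g. Origin at the centre of its underside; z up as it stands. It belongs in small_round_nest.
- choke: loose ring choke (toroid) lying flat, copper wire wound on a dark ring: 50 mm outside diameter, 26 mm bore, 24 mm tall, 80 to 170 g. Origin at the centre of its underside; z up as it stands. It belongs in post_nest, with the post up through its bore.
- heatsink: loose aluminium heat sink, fins up: 76 mm long (its x), 34 mm wide (its y), 30 mm tall; 6 mm base with seven fins running along x; grip it across the 34 mm width. 80 to 170 g. Origin at the centre of its underside; z up as it stands. It belongs in long_nest, lengthwise, either way round.
- transformer: loose small transformer, a cross seen from above: dark steel laminated core 40 mm (its x) by 18 mm (its y) by 32 mm tall, through a copper and brown coil 26 mm (x) by 40 mm (y) by 27 mm tall; grip the coil's ends across y, 40 mm apart. 140 to 280 g. Origin at the centre of its underside; z up as it stands. It belongs in square_nest, its sides about parallel to the rim, any quarter turn.
- small_round_nest: small round dish for the capacitor, fixed to the bench; dark rubber floor 3 mm thick, 4 mm wide white plastic rim whose top is 9 mm above the bench, 8 mm of play all round its component. 59 mm outside, 51 mm inside diameter, no post. Origin at the centre of its underside, on the bench; z up. 
- post_nest: larger round dish with a central post for the choke, fixed to the bench; dark rubber floor 3 mm thick, 4 mm wide white plastic rim whose top is 9 mm above the bench, 8 mm of play all round its component. 74 mm outside, 66 mm inside diameter; post 10 mm in diameter, its top 20 mm above the bench. Origin at the centre of its underside, on the bench; z up. 
- long_nest: oblong tray for the heat sink, fixed to the bench; dark rubber floor 3 mm thick, 4 mm wide white plastic rim whose top is 9 mm above the bench, 8 mm of play all round its component. 100 by 58 mm outside, 92 by 50 mm inside, long side along its x. Origin at the centre of its underside, on the bench; z up. 
- square_nest: square tray for the transformer, fixed to the bench; dark rubber floor 3 mm thick, 4 mm wide white plastic rim whose top is 9 mm above the bench, 8 mm of play all round its component. 64 by 64 mm outside, 56 by 56 mm inside. Origin at the centre of its underside, on the bench; z up. 
- tip_cleaner: bystander at one side: brass-wool soldering tip cleaner, a brass cup on a blue round base, 90 mm across, 75 mm tall. Leave it. Origin at the centre of its underside.
- parts_bin: bystander at the other side: open black parts bin 110 by 90 mm, 50 mm tall. Leave it. Origin at the centre of its underside.
There are look-alikes about, which are no part of the job. Leave any red, turquoise or yellow look-alike of the long_nest alone.

How it is judged:
At the end, for the whole second after the job is handed in: Each component rests in its own nest: centre within 13 mm of the nest's centre seen from above, underside on the nest's floor (0.5 to 5.5 mm above the bench, nominally 3), within 0.1 rad of upright, at rest; the heat sink's length within 0.35 rad of the nest's long side (horizontal distance between capacitor and small_round_nest below 0.013 m and z of capacitor in the frame of small_round_nest between 0.0005 and 0.0055 m and angle between each of capacitor, choke, heatsink, transformer's own z axis and vertical below 0.1 rad and linear speed of each of capacitor, choke, heatsink, transformer below 0.02 m/s and angular speed of each of capacitor, choke, heatsink, transformer below 0.3 rad/s and horizontal distance between choke and post_nest below 0.013 m and z of choke in the frame of post_nest between 0.0005 and 0.0055 m and horizontal distance between heatsink and long_nest below 0.013 m and z of heatsink in the frame of long_nest between 0.0005 and 0.0055 m and horizontal distance between transformer and square_nest below 0.013 m and z of transformer in the frame of square_nest between 0.0005 and 0.0055 m and angle between the x axis of heatsink and the x axis of long_nest, either way round below 0.35 rad); the robot touches nothing.
It fails at once if a component is dropped: it falls freely by more than about 2 cm (faster than 0.6 m/s while the robot does not touch it) ((linear speed of capacitor above 0.6 m/s and contact force between capacitor and the fingers below 0.01 N and contact force between capacitor and the arm below 0.01 N) or (linear speed of choke above 0.6 m/s and contact force between choke and the fingers below 0.01 N and contact force between choke and the arm below 0.01 N) or (linear speed of heatsink above 0.6 m/s and contact force between heatsink and the fingers below 0.01 N and contact force between heatsink and the arm below 0.01 N) or (linear speed of transformer above 0.6 m/s and contact force between transformer and the fingers below 0.01 N and contact force between transformer and the arm below 0.01 N)).
It fails at once if the tip cleaner is moved by more than 25 mm (distance of tip_cleaner from where it was at the start of the episode above 0.025 m).
It fails at once if the parts bin is moved by more than 25 mm (distance of parts_bin from where it was at the start of the episode above 0.025 m).
It also fails if it takes over 104 s, if anything falls off the work surface, if the arm or the gripper's body presses on something with over 40 N, if the wrist force passes 120 N, or if a joint passes its speed limit or range.

## Robot

A 6-joint arm with a two-finger parallel gripper is mounted at the origin on the work surface. World frame = base frame: x ahead of the robot, y to its left, z up, the work surface at z = 0. Lengths are in m, angles in rad, forces in N, time in s.
With the tool pointing down it reaches from about 0.325 to 0.85 m from the base axis. Payload 15.5 kg.
Tool frame: the origin (TCP) lies midway between the tips of the shut fingers; the grasp point (between the pads) lies 19 mm behind it; z points along the fingers, y is the line along which they close (so a half turn about z gives the same grasp; the last joint's range is limited). The gripper opens to 91 mm and grips with 3 to 60 N. Pads are 32 mm wide; open, the fingers measure 118 mm over their backs; the gripper's body (76 mm by 178 mm) begins 60 mm behind the grasp point.
Start: joints at [1.147, 0.494, 1.345, -0, 1.302, -0.096], TCP at [0.202, 0.592, 0.214] pointing down, gripper open.
Joint ranges: [-2.91, 2.91], [-0.82, 2.16], [0.22, 2.67], [-1.22, 4.37], [0.12, 2.79], [-3.08, 3.08]. Speed limits (rad/s): [1.89, 1.89, 2.57, 3.01, 3.01, 3.01].

## Interface

Orientations are given as a unit quaternion [w, x, y, z].
In Python, from cell import ctrl gives the robot as it stands.
- The arm moves only by the tool send_rows, never from a script. Its argument "motion" is a list of rows, each a list of 3 entries, a list of its own where there are three numbers: the shift along the tool's x, y, z in m, then the turn, a rotation vector about the tool's x, y, z in degrees, then the opening in per cent of the stroke, from 0 (shut) to 100 (fully open). A call has 1 to 12 rows; each row shifts and turns the commanded pose from where the row before left it, along the tool's axes as they then stand; what a row does not reach is not made up. A row lasts 1/10 s, in which the tool goes at most 50 mm and 8.59 degrees, less where a joint would pass 70% of its speed; a pose out of reach is approached as far as the arm can. A call with a gripper value outside its range is refused whole. The fingers move at their own pace and stop on an object; "force" is the grip in N (left out, the last holds). Time passes only in rows, so rows that do not move let the fingers close. It gives the time, the measured TCP pose, the force, the opening and the grip force at its end, in the units of the state.
- ctrl.get_state(): the state, without advancing time (a new reading comes with each control period).
- ctrl.snapshot(name): name is "side" or "top" or "wrist"; returns (picture, depth): 420x560x3 uint8, blue, green, red; 420x560 float32, m along the optical axis (not along the pixel's ray), 0 where there is no reading.
- ctrl.camera_params(name): a dict with "fx", "fy", "cx", "cy" (pixels), "rvec" (rotation vector, rad) and "tvec" (3), from world to camera coordinates, as OpenCV has them; the wrist camera has in their place "tool_from_camera" (4x4, takes a point from camera to tool coordinates, whose origin is the TCP and whose axes are the flange's). Camera axes: x right, y down, z forward; pixel columns grow to the right and rows downward; lengths in m; the calibration is good to about 2 mm. A picture is of the moment at which its call begins: read the wrist's pose just before it. camera_params takes no time and is no camera call.
- ctrl.hand_in(): hands the job in; it is judged then, once.
Trained networks look in the newest picture that a camera, given by its name, has taken for a name from the list of things; names that differ only in an ending like _2 or _b are one class to them, and where a whole thing is asked for, a point or a joint stands for the part that bears it (a point fixed in the world has none). Each returns a list of dicts, best first, with "p" (0 to 1); they miss things now and then, are a little off and sometimes report something else, mostly with a low value. They report only what shows in the picture. A call takes as long as a camera call. They do not tell look-alikes from the thing itself.
- ctrl.look_for(camera, target): "point" ([column, row] in pixels, amid what is visible of it).
The state is a dict: "clock": time; "q": joint angles; "dq": joint speeds; "joint_torque": joint torques, N m; "position": TCP position; "ee_rot": TCP orientation; "force": force on the tool from outside, world axes, zero at the start; "torque": the same for the moment, N m; "width": finger opening in m; "grasp_force": force on a finger pad.
Only numpy, scipy, OpenCV 4.12 (cv2) and the standard library are available. Lean on these libraries where they do the work, as an engineer would, in place of code of your own. Each camera call takes 0.05 s, during which the arm holds its last target. There are 200 camera calls.

## Working session

There is one attempt and no reset: what is moved stays moved. The work goes in short steps, Python scripts to look and compute and a tool call to move; the robot and the scene stay as the last step left them, time stands still between calls to the robot, and variables do not carry over. Pictures are saved under pics/ and viewed, at most 14 in all, crops included, and the job is handed in when it is done.

Besides the shell and the picture viewer there is one more tool, called after ">>>" as a command line: name --argument value ..., lists and objects as JSON in quotes. send_rows: Moves the arm, as the interface text tells. Its arguments: {"type":"object","properties":{"motion":{"type":"array"},"force":{"type":"number"}},"required":["motion"]}

```bash
ls; mkdir -p pics; python3 - <<'E'
from cell import ctrl
import cv2
s=ctrl.get_state();print(s)
for c in("top","side"):
    p,d=ctrl.snapshot(c);cv2.imwrite(f"pics/{c}0.png",p);print(ctrl.camera_params(c))
    for n in"capacitor choke heatsink transformer small_round_nest post_nest long_nest square_nest tip_cleaner parts_bin".split():
        if c=="top":print(n,[([round(v) for v in r["point"]],round(r["p"],2)) for r in ctrl.look_for(c,n)])
print(ctrl.camera_params("wrist"))
E
```

```text
pics
{'clock': 0.0, 'q': array([ 1.14652132e+00,  4.94176606e-01,  1.34616289e+00, -3.11282731e-05,
        1.30248905e+00, -9.55091543e-02]), 'dq': array([ 0.00119162, -0.00186363, -0.00015279, -0.00141734, -0.00022504,
       -0.00018449]), 'joint_torque': array([ 5.46618230e-04, -8.78767562e+01, -3.81849790e+01,  7.06503703e-02,
        5.32228814e-02, -1.89718082e-05]), 'position': array([0.20164576, 0.59115931, 0.2133316 ]), 'ee_rot': array([-1.44296775e-04,  1.63639497e-01,  9.86520011e-01, -6.01050366e-04]), 'force': array([ 0.29353072, -0.22386168,  0.54752187]), 'torque': array([-0.02601111,  0.00643265,  0.01480256]), 'grasp_force': 0.0, 'width': 0.09065891674992856}
{'fx': 451.5115246352054, 'fy': 451.5115246352054, 'cx': 283.6200818546403, 'cy': 209.79036289858254, 'rvec': array([ 2.14761415, -2.13214869,  0.18225487]), 'tvec': array([-6.38628574e-04,  4.10520906e-01,  1.22455673e+00])}
capacitor [([312, 136], 0.73)]
choke [([193, 124], 0.56)]
heatsink [([312, 193], 0.77)]
transformer [([185, 191], 0.78)]
small_round_nest [([251, 133], 0.64)]
post_nest [([311, 192], 0.73)
[... 166 characters left out ...]
in [([451, 165], 0.6)]
{'fx': 482.9300847368017, 'fy': 482.9300847368017, 'cx': 277.93840604930654, 'cy': 212.9061572657189, 'rvec': array([ 2.31443757, -0.10412787,  0.04346268]), 'tvec': array([-0.43119565,  0.05272619,  1.23335722])}
{'fx': 360.7638268538112, 'fy': 360.7638268538112, 'cx': 279.5971259998288, 'cy': 210.04520683258556, 'tool_from_camera': array([[-2.25648969e-04, -9.66819420e-01, -2.55460677e-01,
         7.25401007e-02],
       [ 9.99999859e-01, -3.40953985e-04,  4.07076340e-04,
        -7.12775070e-05],
       [-4.80669647e-04, -2.55460549e-01,  9.66819361e-01,
        -1.70225514e-01],
       [ 0.00000000e+00,  0.00000000e+00,  0.00000000e+00,
         1.00000000e+00]])}
```

```bash
python3 - <<'E'
import cv2
p=cv2.imread("pics/top0.png");cv2.imwrite("pics/top0c.png",cv2.resize(p[90:330,80:500],(800,457),interpolation=cv2.INTER_CUBIC))
E
```

```text
(no output)
```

View pics/top0c.png

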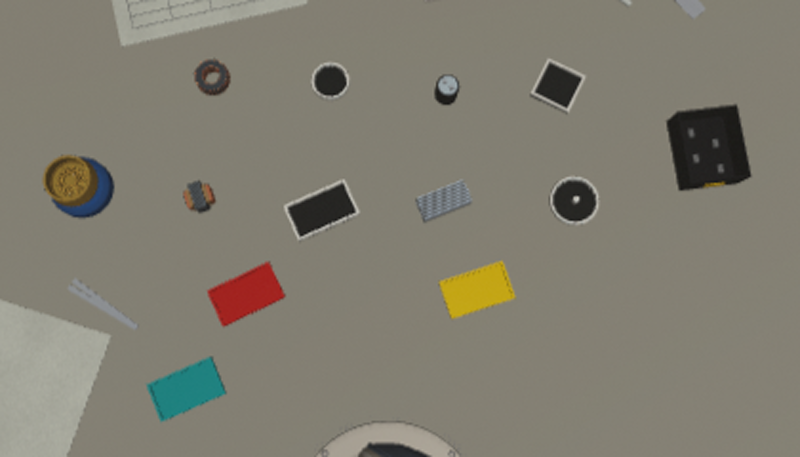

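```bash
cat > h.py <<'E'
from cell import ctrl
import cv2, numpy as np
from scipy.spatial.transform import Rotation as R
def cam(c):
    k=ctrl.camera_params(c); 
    if c!="wrist":
        r=cv2.Rodrigues(k["rvec"])[0]; return k,r.T,-r.T@k["tvec"]
    s=ctrl.get_state();w,x,y,z=s["ee_rot"];T=R.from_quat([x,y,z,w]).as_matrix();M=k["tool_from_camera"]
    return k,T@M[:3,:3],T@M[:3,3]+s["position"]
def atz(K,uv,z):
    k,r,o=K;uv=np.atleast_2d(uv).astype(float)
    d=np.c_[(uv[:,0]-k["cx"])/k["fx"],(uv[:,1]-k["cy"])/k["fy"],np.ones(len(uv))]@r.T
    return o+d*((z-o[2])/d[:,2])[:,None]
def cloud(K,D):
    k,r,o=K;v,u=np.indices(D.shape)
    return np.dstack([(u-k["cx"])/k["fx"]*D,(v-k["cy"])/k["fy"]*D,D])@r.T+o
E
python3 - <<'E'
from h import *
K=cam("top");print("cam",K[2])
p,D=ctrl.snapshot("top");cv2.imwrite("pics/t1.png",p);C=cloud(K,D)
print("base px",cv2.projectPoints(np.array([[0,0,0],[.2,.59,.21],[.5,0,0]],float),K[0]["rvec"],K[0]["tvec"],np.array([[K[0]["fx"],0,K[0]["cx"]],[0,K[0]["fy"],K[0]["cy"]],[0,0,1]]),None)[0].round())
g=cv2.cvtColor(p,cv2.COLOR_BGR2HSV)
for n,(u,v),h in[("choke",(191,130),.024),("cap",(315,136),.05),("trans",(184,193),.032),("hs",(313,195),.03)]:
    w=C[v-25:v+25,u-25:u+25].reshape(-1,3);q=w[(w[:,2]>.012)&(w[:,2]<.06)]
    r=cv2.minAreaRect(q[:,:2].astype(np.float32)*1000)
    print(n,len(q),"zmax",np.percentile(q[:,2],95).round(3),"mean",q[:,:2].mean(0).round(4),"rect",np.round(r[0],1),np.round(r[1],1),round(r[2],1),"bench",np.median(w[w[:,2]<.01,2]).round(4))
for n,(u,v) in[("small",(253,132)),("square",(373,135)),("long",(249,200)),("post",(382,195))]:
    w=g[v-30:v+30,u-30:u+30];m=((w[...,2]>190)&(w[...,1]<40)).astype(np.uint8)
    ys,xs=np.nonzero(m);q=atz(K,np.c_[xs+u-30,ys+v-30],.009)[:,:2]
    r=cv2.minAreaRect((q*1000).astype(np.float32))
    print(n,len(q),"rect",np.round(r[0],1),np.round(r[1],1),round(r[2],1))
E
```

```text
cam [0.20670975 0.0106922  1.27484265]
base px [[[283. 361.]]

 [[ 30. 285.]]

 [[285. 181.]]]
choke 215 zmax 0.028 mean [0.6453 0.2728] rect [646.3 273.7] [49.6 51.6] 11.6 bench 0.0003
cap 154 zmax 0.051 mean [ 0.6231 -0.0831] rect [625.8 -83.7] [34.6 33.2] 8.0 bench 0.0002
trans 189 zmax 0.035 mean [0.4582 0.2831] rect [459.5 284.4] [40.5 39.6] 20.8 bench 0.0004
hs 328 zmax 0.034 mean [ 0.4562 -0.0793] rect [456.1 -79.4] [34.9 76.2] 22.1 bench 0.0004
small 0 rect [0. 0.] [0. 0.] 0.0
square 1 rect [ 602.  -271.5] [0. 0.] 0.0
long 1 rect [441.6 155.1] [0. 0.] 0.0
post 2 rect [ 462.6 -280.6] [2.9 0. ] 90.5
```

View pics/side0.png

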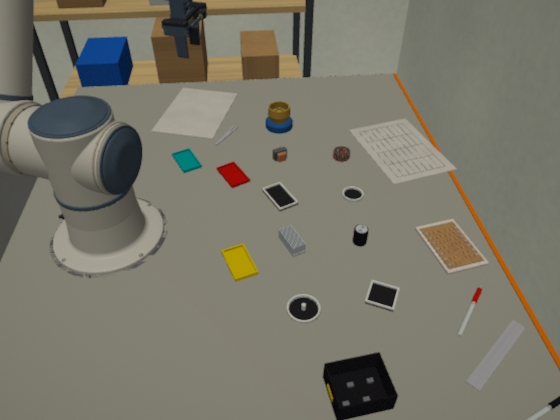

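```bash
python3 - <<'E'
from h import *
K=cam("top");p=cv2.imread("pics/t1.png");g=cv2.cvtColor(p,cv2.COLOR_BGR2GRAY)
out=[]
for n,(u,v) in[("small",(253,132)),("square",(373,135)),("long",(249,200)),("post",(382,195))]:
    w=g[v-30:v+30,u-30:u+30];b=np.median(w)
    for nm,m,z in(("rim",w>b+(w.max()-b)*.5,.009),("floor",w<(b+w.min())/2,.003)):
        k,l,st,_=cv2.connectedComponentsWithStats(m.astype(np.uint8));i=1+np.argmax(st[1:,4])
        ys,xs=np.nonzero(l==i);q=atz(K,np.c_[xs+u-30,ys+v-30],z)[:,:2]
        r=cv2.minAreaRect((q*1000).astype(np.float32))
        print(n,nm,b,w.max(),len(q),"rect",np.round(r[0],1),np.round(r[1],1),round(r[2],1))
    out.append(cv2.resize(p[v-30:v+30,u-30:u+30],(300,300)))
out.append(cv2.resize(p[163:223,154:214],(300,300)));out.append(cv2.resize(p[165:225,283:343],(300,300)))
cv2.imwrite("pics/crops.png",cv2.resize(np.vstack([np.hstack(out[:3]),np.hstack(out[3:])]),(798,532)))
E
```

```text
small rim 127.0 182 41 rect [650.9  96. ] [43.4 56.5] 19.7
small floor 127.0 182 197 rect [646.3  93.5] [42.9 47. ] 0.5
square rim 127.0 187 71 rect [ 641.5 -257.2] [63.8 63.4] 63.5
square floor 127.0 187 323 rect [ 642.5 -257.9] [53.8 52.6] 63.1
long rim 127.0 188 38 rect [426.5 139.4] [57.  21.5] 27.5
long floor 127.0 188 505 rect [444.  103.2] [46.2 90.7] 24.8
post rim 127.0 191 43 rect [ 466.1 -290.1] [72.  42.5] 23.9
post floor 127.0 191 356 rect [ 460.9 -279. ] [58.6 61. ] 0.5
```

View pics/crops.png

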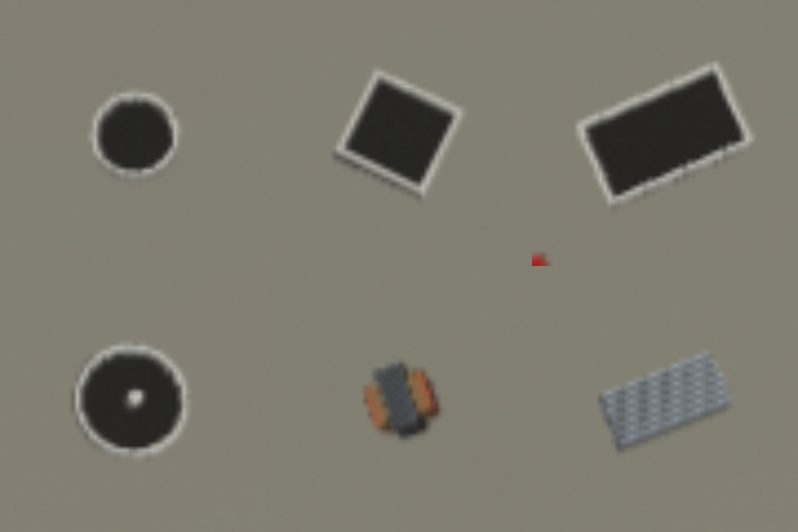

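Components: capacitor (315,136), choke (191,130), heat sink (313,195), transformer (184,193). Nests: small round (253,132), square (373,135), post (382,195). For the long nest there are four candidates: white-rimmed with a dark floor at (249,200), red (209,244), yellow (331,242) and turquoise (178,294). The one at (249,200) fits, since its rim is white and it measures about 100x58, and the crop confirms it.

>>> send_rows --motion '[[[-0.038,-0.023,0.004],[0,0,0],100],[[-0.038,-0.023,0.004],[0,0,0],100],[[-0.038,-0.023,0.004],[0,0,0],100],[[-0.038,-0.023,0.004],[0,0,0],100],[[-0.038,-0.023,0.004],[0,0,0],100],[[-0.038,-0.023,0.004],[0,0,0],100],[[-0.038,-0.023,0.004],[0,0,0],100],[[-0.038,-0.023,0.004],[0,0,0],100],[[-0.038,-0.023,0.004],[0,0,0],100],[[0,0,0],[0,0,-8],100],[[0,0,0],[0,0,-8],100],[[0,0,0],[0,0,-8],100]]'

```text
clock: 1.85
position: [0.459, 0.2847, 0.1779]
ee_rot: [0.0, -0.047, 0.999, 0.0]
force: [-0.6, 0.3, 0.5]
width: 0.0915
grasp_force: 0.0
```

>>> send_rows --motion '[[[0,0,0.01],[0,0,-8],100],[[0,0,0.01],[0,0,-8],100],[[0,0,0],[0,0,0],100],[[0,0,0],[0,0,0],100]]'

```text
clock: 2.25
position: [0.4587, 0.2852, 0.1581]
ee_rot: [-0.0, -0.181, 0.983, -0.0]
force: [0.2, 0.0, -0.7]
width: 0.0914
grasp_force: 0.0
```

```bash
cat >> h.py <<'E'
def to(x,y,z,yaw):
    s=ctrl.get_state();w,a,b,c=s["ee_rot"];T=R.from_quat([a,b,c,w]).as_matrix()
    cy=np.degrees(np.arctan2(T[1,1],T[0,1]));d=(yaw-cy+90)%180-90
    print("clock",round(s["clock"],2),"pos",s["position"].round(4),"yaw",round(cy,1),"tilt",(-T[:,2][:2]).round(4),"q6",s["q"][5].round(2))
    print(" tool delta mm",(1000*T.T@(np.array([x,y,z])-s["position"])).round(1),"turn z deg",-round(d,1))
def objs(zmin=.012,zmax=.07,name=None,amin=100):
    K=cam("wrist");p,D=ctrl.snapshot("wrist");C=cloud(K,D)
    m=((C[...,2]>zmin)&(C[...,2]<zmax)&(D>.12)).astype(np.uint8)
    k,l,st,_=cv2.connectedComponentsWithStats(m)
    for i in range(1,k):
        if st[i,4]>amin:
            q=C[l==i];t=np.percentile(q[:,2],95);q=q[q[:,2]>max(t-.03,zmin)];r=cv2.minAreaRect((q[:,:2]*1000).astype(np.float32))
            print("obj px",st[i,:4]," n",st[i,4],"top",t.round(4),"rect",np.round(r[0],1),np.round(r[1],1),round(r[2],1))
    if name:cv2.imwrite(f"pics/{name}.png",p)
    return K,p,D,C
E
python3 - <<'E'
from h import *
to(.4595,.2844,.012,111)
objs(name="w1")
E
```

```text
clock 2.25 pos [0.4587 0.2852 0.1581] yaw 110.9 tilt [0.0002 0.0001] q6 -1.49
 tool delta mm [ -0.5  -1.  146.1] turn z deg -0.1
obj px [255 179  46  50]  n 1825 top 0.0326 rect [461.1 284.8] [40.4 39.3] 20.1
obj px [414 234  73  47]  n 1797 top 0.064 rect [451.8 437. ] [ 7.3 25.5] 48.6
obj px [175 342  52  23]  n 832 top 0.0244 rect [634.3 269. ] [23.  50.3] 15.2
```

View pics/w1.png

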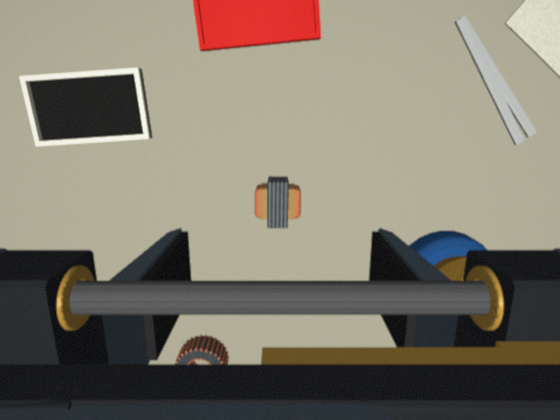

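The picture shows the transformer at (278,202) between the fingers, with the coil ends left and right along the closing line. Descend and grip.

>>> send_rows --motion '[[[-0.002,-0.001,0.036],[0,0,0],100],[[0,0,0.036],[0,0,0],100],[[0,0,0.037],[0,0,0],100],[[0,0,0.037],[0,0,0],100],[[0,0,0],[0,0,0],100],[[0,0,0],[0,0,0],100],[[0,0,0],[0,0,0],0],[[0,0,0],[0,0,0],0],[[0,0,0],[0,0,0],0],[[0,0,0],[0,0,0],0],[[0,0,0],[0,0,0],0],[[0,0,0],[0,0,0],0]]' --force 25

```text
clock: 3.5
position: [0.4609, 0.285, 0.0121]
ee_rot: [0.0, -0.184, 0.983, 0.0]
force: [-1.3, -0.1, -0.7]
width: 0.0461
grasp_force: 0.0
```

>>> send_rows --motion '[[[0,0,0],[0,0,0],0],[[0,0,0],[0,0,0],0],[[0,0,0],[0,0,0],0],[[0,0,0],[0,0,0],0]]'

```text
clock: 3.9
position: [0.4609, 0.285, 0.012]
ee_rot: [0.0, -0.184, 0.983, 0.0]
force: [-0.5, -1.5, 3.4]
width: 0.0398
grasp_force: 25.0
```

```bash
python3 - <<'E'
from h import *
to(.642,-.2575,.12,63.3)
E
```

```text
clock 3.9 pos [0.4609 0.285  0.012 ] yaw 111.2 tilt [-0. -0.] q6 -1.5
 tool delta mm [  26.9 -571.3 -108. ] turn z deg 47.9
```

>>> send_rows --motion '[[[0,0,-0.02],[0,0,0],0],[[0,0,-0.03],[0,0,0],0],[[0,0,-0.03],[0,0,0],0],[[0,-0.02,-0.028],[0,0,0],0],[[0.002,-0.04,0],[0,0,0],0],[[0.002,-0.04,0],[0,0,0],0],[[0.002,-0.04,0],[0,0,0],0],[[0.002,-0.04,0],[0,0,0],0],[[0.002,-0.04,0],[0,0,0],0],[[0.002,-0.04,0],[0,0,0],0],[[0.002,-0.04,0],[0,0,0],0],[[0.002,-0.04,0],[0,0,0],0]]'

```text
clock: 5.1
position: [0.5687, -0.0395, 0.1197]
ee_rot: [-0.0, -0.184, 0.983, 0.0]
force: [0.9, -0.4, -0.9]
width: 0.0398
grasp_force: 25.0
```

>>> send_rows --motion '[[[0.002,-0.04,0],[0,0,0],0],[[0.002,-0.04,0],[0,0,0],0],[[0.002,-0.04,0],[0,0,0],0],[[0.002,-0.04,0],[0,0,0],0],[[0.002,-0.04,0],[0,0,0],0],[[0.001,-0.031,0],[0,0,0],0],[[0,0,0],[0,0,8],0],[[0,0,0],[0,0,8],0],[[0,0,0],[0,0,8],0],[[0,0,0],[0,0,8],0],[[0,0,0],[0,0,8],0],[[0,0,0],[0,0,8],0]]'

```text
clock: 6.3
position: [0.6415, -0.2571, 0.1194]
ee_rot: [-0.001, 0.235, 0.972, 0.0]
force: [-0.1, -0.3, -2.1]
width: 0.0399
grasp_force: 25.0
```

>>> send_rows --motion '[[[0,0,0],[0,0,0],0],[[0,0,0],[0,0,0],0]]'

```text
clock: 6.5
position: [0.6416, -0.2572, 0.1196]
ee_rot: [-0.0, 0.23, 0.973, 0.0]
force: [-0.0, 0.3, -2.7]
width: 0.0398
grasp_force: 25.0
```

```bash
cat >> h.py <<'E'
def nest(K,p,x,y,half=.06):
    "dark floor of the nest expected near x,y, seen by the wrist"
    k,r,o=K;c=r.T@(np.array([x,y,.003])-o);u=c[0]/c[2]*k["fx"]+k["cx"];v=c[1]/c[2]*k["fy"]+k["cy"];h=half/c[2]*k["fx"]
    print("expected px",round(u),round(v),"half",round(h))
    g=cv2.cvtColor(p,cv2.COLOR_BGR2GRAY).astype(int);U=np.indices(g.shape)
    m=((g>200)&(abs(U[1]-u)<h)&(abs(U[0]-v)<h)).astype(np.uint8)
    ys,xs=np.nonzero(m);q=atz(K,np.c_[xs,ys],.009)[:,:2]
    if len(q):
        r=cv2.minAreaRect((q*1000).astype(np.float32));print("white n",len(q),np.round(r[0],1),np.round(r[1],1),round(r[2],1))
E
python3 - <<'E'
from h import *
to(.642,-.2575,.017,63.3)
K,p,D,C=objs(name="w2");nest(K,p,.642,-.2575)
E
```

```text
clock 6.5 pos [ 0.6416 -0.2572  0.1196] yaw 63.4 tilt [ 0.0006 -0.0003] q6 -1.57
 tool delta mm [-5.000e-01 -1.000e-01  1.026e+02] turn z deg 0.1
obj px [458  61  77  56]  n 3449 top 0.0489 rect [628.3 -85.3] [35.2 34.1] 55.0
obj px [  0 164  68 116]  n 3216 top 0.0495 rect [ 567.  -434.4] [39.6 82.9] 63.1
expected px 279 207 half 73
white n 3692 [ 629.  -251.4] [119.7  89.8] 63.8
```

View pics/w2.png

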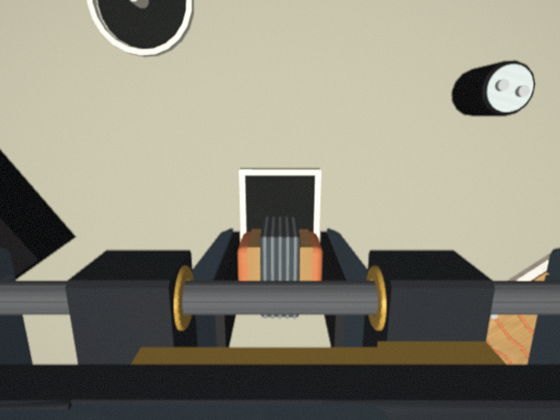

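The nest rim (columns 239–321, top edge row about 170) is centred under the held transformer and square to it. Lowering.

>>> send_rows --motion '[[[0,0,0.03],[0,0,0],0],[[0,0,0.03],[0,0,0],0],[[0,0,0.02],[0,0,0],0],[[0,0,0.012],[0,0,0],0],[[0,0,0.006],[0,0,0],0],[[0,0,0.004],[0,0,0],0],[[0,0,0.002],[0,0,0],0],[[0,0,0],[0,0,0],0],[[0,0,0],[0,0,0],0]]'

```text
clock: 7.45
position: [0.6422, -0.2574, 0.0166]
ee_rot: [0.0, 0.232, 0.973, -0.0]
force: [0.6, -0.4, -1.6]
width: 0.0399
grasp_force: 25.0
```

>>> send_rows --motion '[[[0,0,0.0015],[0,0,0],0],[[0,0,0],[0,0,0],0],[[0,0,0],[0,0,0],60],[[0,0,0],[0,0,0],60],[[0,0,0],[0,0,0],60],[[0,0,0],[0,0,0],60],[[0,0,0],[0,0,0],60],[[0,0,-0.03],[0,0,0],80],[[0,0,-0.05],[0,0,0],100],[[0,0,-0.05],[0,0,0],100],[[0,0,0],[0,0,0],100]]'

```text
clock: 8.55
position: [0.6451, -0.2589, 0.1519]
ee_rot: [0.005, 0.232, 0.973, -0.001]
force: [0.7, -0.6, 0.6]
width: 0.0839
grasp_force: 0.0
```

```bash
python3 - <<'E'
from h import *
objs()
to(.456,-.0794,.15,22.1)
E
```

```text
obj px [142   0  15  10]  n 115 top 0.0203 rect [ 464.8 -277.9] [9.5 5.5] 72.9
obj px [440  59  67  50]  n 2651 top 0.0491 rect [628.3 -85.9] [34.9 33.9] 61.3
obj px [  0 124  87 126]  n 3733 top 0.0496 rect [ 545.4 -431.3] [ 32.2 103.8] 79.0
obj px [256 172  48  53]  n 2020 top 0.0365 rect [ 642.  -257.4] [39.7 40.8] 63.0
clock 8.6 pos [ 0.6437 -0.2582  0.1484] yaw 63.2 tilt [-0.006  0.003] q6 -1.57
 tool delta mm [248.2  74.8  -3.2] turn z deg 41.1
```

Transformer is in its nest, within 1 mm of centre. Next, the heat sink.

>>> send_rows --motion '[[[0.0355,0.0107,0],[0,0,0],100],[[0.0355,0.0107,0],[0,0,0],100],[[0.0355,0.0107,0],[0,0,0],100],[[0.0355,0.0107,0],[0,0,0],100],[[0.0355,0.0107,0],[0,0,0],100],[[0.0355,0.0107,0],[0,0,0],100],[[0.0355,0.0107,0],[0,0,0],100],[[0,0,0],[0,0,8.2],100],[[0,0,0],[0,0,8.2],100],[[0,0,0],[0,0,8.2],100],[[0,0,0],[0,0,8.2],100],[[0,0,0],[0,0,8.2],100]]'

```text
clock: 9.8
position: [0.4533, -0.078, 0.1437]
ee_rot: [-0.001, 0.56, 0.828, -0.0]
force: [-0.1, 0.0, -0.2]
width: 0.0916
grasp_force: 0.0
```

>>> send_rows --motion '[[[0,0,0],[0,0,0],100],[[0,0,0],[0,0,0],100]]'

```text
clock: 10.0
position: [0.4535, -0.0781, 0.144]
ee_rot: [-0.0, 0.556, 0.831, -0.0]
force: [0.3, -0.2, 0.3]
width: 0.0913
grasp_force: 0.0
```

```bash
python3 - <<'E'
from h import *
K,p,D,C=objs()
to(.456,-.0794,.012,22.1)
E
```

```text
obj px [263 162   5  93]  n 314 top 0.0306 rect [443.1 -86.4] [ 2.3 76. ] 22.4
obj px [270 162   4  93]  n 278 top 0.0306 rect [447.9 -84.4] [ 2.2 75.8] 22.5
obj px [277 162   2  93]  n 186 top 0.0306 rect [452.7 -82.1] [ 0.9 75.4] 22.4
obj px [283 162   3  93]  n 275 top 0.0306 rect [457.7 -80.2] [ 1.8 75.6] 22.5
obj px [289 162   4  93]  n 311 top 0.0306 rect [462.5 -78.1] [ 2.3 75.7] 22.4
obj px [295 162   4  93]  n 323 top 0.0304 rect [467.5 -76.4] [ 2.2 76. ] 22.4
obj px [301 162   5  93]  n 366 top 0.0306 rect [472.3 -74. ] [ 2.4 75.6] 22.4
obj px [440 262  25  19]  n 344 top 0.0381 rect [618.  -73.2] [22.4  5.4] 39.1
clock 10.05 pos [ 0.4536 -0.0782  0.1441] yaw 22.4 tilt [ 0.0007 -0.0002] q6 -0.69
 tool delta mm [ -2.1   1.8 132.1] turn z deg 0.3
```

>>> send_rows --motion '[[[-0.0035,0.003,0.033],[0,0,0],100],[[0,0,0.033],[0,0,0],100],[[0,0,0.033],[0,0,0],100],[[0,0,0.033],[0,0,0],100],[[0,0,0],[0,0,0],100],[[0,0,0],[0,0,0],50],[[0,0,0],[0,0,0],0],[[0,0,0],[0,0,0],0],[[0,0,0],[0,0,0],0],[[0,0,0],[0,0,0],0],[[0,0,0],[0,0,0],0],[[0,0,0],[0,0,0],0]]' --force 20

```text
clock: 11.25
position: [0.4581, -0.0804, 0.0126]
ee_rot: [0.0, 0.558, 0.83, 0.0]
force: [0.7, -1.1, 0.1]
width: 0.0382
grasp_force: 0.0
```

>>> send_rows --motion '[[[0,0,0],[0,0,0],0],[[0,0,0],[0,0,0],0],[[0,0,0],[0,0,0],0],[[0,0,0],[0,0,0],0]]'

```text
clock: 11.65
position: [0.458, -0.0804, 0.0125]
ee_rot: [0.0, 0.558, 0.83, 0.0]
force: [0.6, 0.7, 5.9]
width: 0.0338
grasp_force: 20.0
```

```bash
python3 - <<'E'
from h import *
to(.444,.1032,.12,24.8)
E
```

```text
clock 11.65 pos [ 0.458  -0.0804  0.0125] yaw 22.2 tilt [-0.  0.] q6 -0.69
 tool delta mm [ 175.3   56.3 -107.5] turn z deg -2.6
```

>>> send_rows --motion '[[[0,0,-0.02],[0,0,0],0],[[0,0,-0.03],[0,0,0],0],[[0,0,-0.035],[0,0,0],0],[[0.02,0.006,-0.022],[0,0,0],0],[[0.035,0.011,0],[0,0,0],0],[[0.035,0.011,0],[0,0,0],0],[[0.035,0.011,0],[0,0,0],0],[[0.03,0.01,0],[0,0,0],0],[[0.02,0.007,0],[0,0,0],0],[[0,0,0],[0,0,-2.6],0],[[0,0,0],[0,0,0],0],[[0,0,0],[0,0,0],0]]'

```text
clock: 12.85
position: [0.4437, 0.1026, 0.1193]
ee_rot: [-0.0, 0.54, 0.842, -0.0]
force: [0.2, -0.2, -0.7]
width: 0.034
grasp_force: 20.0
```

```bash
python3 - <<'E'
from h import *
to(.444,.1032,.0155,24.8)
K,p,D,C=objs(name="w3",amin=1e5)
E
```

```text
clock 12.85 pos [0.4437 0.1026 0.1193] yaw 24.7 tilt [0.0005 0.0001] q6 -0.33
 tool delta mm [  0.4   0.6 103.8] turn z deg -0.1
```

View pics/w3.png

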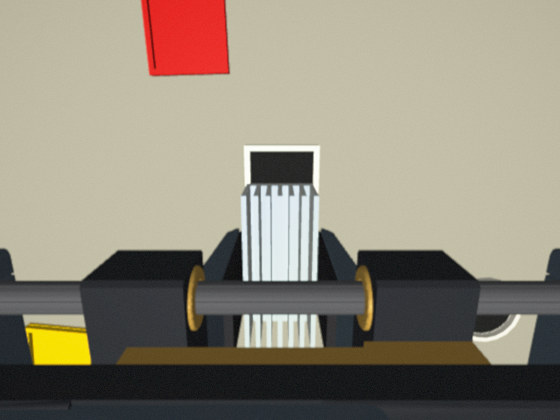

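```bash
python3 - <<'E'
from h import *
K=cam("wrist");q=atz(K,[(282,146),(244,160),(320,160)],.009);a=np.radians(24.8);x=np.array([-np.sin(a),np.cos(a)]);y=np.array([np.cos(a),np.sin(a)])
s=ctrl.get_state()["position"][:2];d=1000*(q[:,:2]-s);print("along x",d@x,"along y",d@y)
E
```

```text
along x [49.14928198 38.4954226  38.34322175] along y [  1.47043017 -28.01837037  30.94093915]
```

The rim (columns 244–320, end at row 146) is about 1.5 mm from the tool centre. Lowering.

>>> send_rows --motion '[[[0,0.001,0.03],[0,0,0],0],[[0,0,0.03],[0,0,0],0],[[0,0,0.02],[0,0,0],0],[[0,0,0.012],[0,0,0],0],[[0,0,0.006],[0,0,0],0],[[0,0,0.003],[0,0,0],0],[[0,0,0.002],[0,0,0],0],[[0,0,0],[0,0,0],0],[[0,0,0],[0,0,0],0]]'

```text
clock: 13.8
position: [0.445, 0.1033, 0.0169]
ee_rot: [0.0, 0.539, 0.842, 0.0]
force: [-0.7, 0.2, -0.8]
width: 0.0339
grasp_force: 20.0
```

>>> send_rows --motion '[[[0,0,0.001],[0,0,0],0],[[0,0,0],[0,0,0],0],[[0,0,0],[0,0,0],60],[[0,0,0],[0,0,0],60],[[0,0,0],[0,0,0],60],[[0,0,0],[0,0,0],60],[[0,0,0],[0,0,0],60],[[0,0,-0.03],[0,0,0],80],[[0,0,-0.04],[0,0,0],100],[[0,0,-0.05],[0,0,0],100],[[0,0,-0.02],[0,0,0],100],[[0,0,0],[0,0,0],100]]'

```text
clock: 15.0
position: [0.4464, 0.1034, 0.1582]
ee_rot: [0.002, 0.539, 0.842, 0.002]
force: [-0.6, -0.8, 0.1]
width: 0.0901
grasp_force: 0.0
```

```bash
python3 - <<'E'
from h import *
objs(amin=150)
to(.6275,-.0845,.155,24.8)
E
```

```text
obj px [547  99  13  47]  n 396 top 0.0233 rect [631.1 260.1] [10.5 38.8] 34.8
obj px [257 155   5  91]  n 344 top 0.0344 rect [430.2  96.4] [ 2.3 76.3] 24.8
obj px [263 155   5  91]  n 295 top 0.0347 rect [435.   98.6] [ 2.2 76.3] 24.7
obj px [270 155   3  91]  n 272 top 0.0347 rect [439.8 100.8] [ 2.1 76.2] 24.6
obj px [276 155   3  91]  n 250 top 0.0345 rect [444.3 103.1] [ 1.7 75.8] 24.7
obj px [282 155   4  91]  n 261 top 0.0346 rect [449.3 105.4] [ 2.2 75.9] 24.8
obj px [288 155   4  91]  n 318 top 0.0344 rect [454.1 107.6] [ 2.2 76.2] 24.8
obj px [294 155   5  91]  n 337 top 0.0346 rect [459.  109.7] [ 2.3 76.1] 24.8
clock 15.05 pos [0.4455 0.1033 0.1565] yaw 24.8 tilt [-0.0029 -0.0003] q6 -0.33
 tool delta mm [-246.8   86.6    2. ] turn z deg -0.0
```

Heat sink sits at (0.4445, 0.103), on the nest floor. Next, the capacitor.

>>> send_rows --motion '[[[-0.0353,0.0124,0],[0,0,0],100],[[-0.0353,0.0124,0],[0,0,0],100],[[-0.0353,0.0124,0],[0,0,0],100],[[-0.0353,0.0124,0],[0,0,0],100],[[-0.0353,0.0124,0],[0,0,0],100],[[-0.0353,0.0124,0],[0,0,0],100],[[-0.0353,0.0124,0],[0,0,0],100],[[0,0,0],[0,0,0],100],[[0,0,0],[0,0,0],100],[[0,0,0],[0,0,0],100]]'

```text
clock: 16.05
position: [0.626, -0.0841, 0.1542]
ee_rot: [-0.001, 0.539, 0.842, -0.0]
force: [-0.6, 0.1, 0.7]
width: 0.0911
grasp_force: 0.0
```

```bash
python3 - <<'E'
from h import *
objs(zmin=.04)
to(.6275,-.0845,.014,24.8)
E
```

```text
obj px [262 189  42  42]  n 1403 top 0.0494 rect [628.1 -84.7] [33.2 34.3] 24.6
clock 16.1 pos [ 0.6261 -0.0839  0.1546] yaw 24.8 tilt [ 0.0017 -0.0005] q6 -0.66
 tool delta mm [ -1.3   1.2 140.6] turn z deg -0.0
```

>>> send_rows --motion '[[[-0.0015,0.0015,0.035],[0,0,0],100],[[0,0,0.035],[0,0,0],100],[[0,0,0.035],[0,0,0],100],[[0,0,0.034],[0,0,0],100],[[0,0,0],[0,0,0],100],[[0,0,0],[0,0,0],50],[[0,0,0],[0,0,0],0],[[0,0,0],[0,0,0],0],[[0,0,0],[0,0,0],0],[[0,0,0],[0,0,0],0],[[0,0,0],[0,0,0],0],[[0,0,0],[0,0,0],0]]' --force 15

```text
clock: 17.3
position: [0.6291, -0.0855, 0.0165]
ee_rot: [0.0, 0.539, 0.842, 0.0]
force: [0.7, -0.3, 0.3]
width: 0.038
grasp_force: 0.0
```

>>> send_rows --motion '[[[0,0,0],[0,0,0],0],[[0,0,0],[0,0,0],0],[[0,0,0],[0,0,0],0],[[0,0,0],[0,0,0],0]]'

```text
clock: 17.7
position: [0.6291, -0.0855, 0.0165]
ee_rot: [0.0, 0.539, 0.842, -0.0]
force: [-0.7, 0.2, 2.6]
width: 0.035
grasp_force: 15.0
```

```bash
python3 - <<'E'
from h import *
to(.647,.0937,.12,24.8)
E
```

```text
clock 17.7 pos [ 0.6291 -0.0855  0.0165] yaw 24.8 tilt [-0.  0.] q6 -0.66
 tool delta mm [ 155.3   91.3 -103.5] turn z deg -0.0
```

>>> send_rows --motion '[[[0,0,-0.02],[0,0,0],0],[[0,0,-0.03],[0,0,0],0],[[0,0,-0.035],[0,0,0],0],[[0.02,0.012,-0.02],[0,0,0],0],[[0.035,0.02,0],[0,0,0],0],[[0.035,0.02,0],[0,0,0],0],[[0.035,0.02,0],[0,0,0],0],[[0.02,0.012,0],[0,0,0],0],[[0.01,0.007,0],[0,0,0],0],[[0,0,0],[0,0,0],0],[[0,0,0],[0,0,0],0],[[0,0,0],[0,0,0],0]]'

```text
clock: 18.9
position: [0.6467, 0.0919, 0.1213]
ee_rot: [-0.0, 0.54, 0.842, -0.0]
force: [-0.7, -0.8, -1.2]
width: 0.0343
grasp_force: 15.0
```

```bash
python3 - <<'E'
from h import *
to(.647,.0937,.0195,24.8)
K,p,D,C=objs(name="w4",amin=1e5)
E
```

```text
clock 18.9 pos [0.6467 0.0919 0.1213] yaw 24.7 tilt [0.0003 0.0003] q6 -0.38
 tool delta mm [  1.5   1.  101.8] turn z deg -0.1
```

View pics/w4.png

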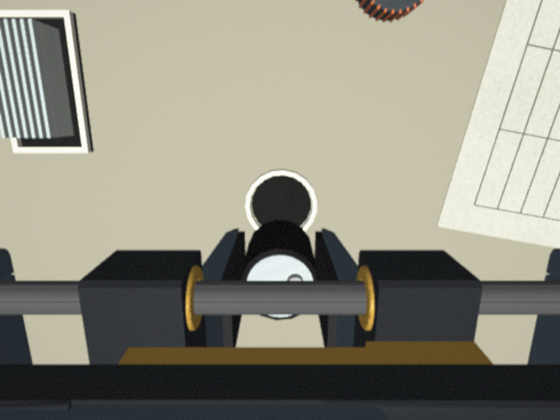

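```bash
python3 - <<'E'
from h import *
K=cam("wrist");q=atz(K,[(281,169.5),(245,206),(318,206)],.009);a=np.radians(24.8);x=np.array([-np.sin(a),np.cos(a)]);y=np.array([np.cos(a),np.sin(a)])
s=ctrl.get_state()["position"][:2];d=1000*(q[:,:2]-s);print("along x",d@x,"along y",d@y)
E
```

```text
along x [30.69218021  1.14638503  1.00816158] along y [  0.6806679  -28.43671585  30.52875956]
```

The rim (columns 245–318, top row 169) agrees with the top-camera estimate: shift (1.2, 1.0) mm and lower.

>>> send_rows --motion '[[[0.001,0.001,0.03],[0,0,0],0],[[0,0,0.03],[0,0,0],0],[[0,0,0.02],[0,0,0],0],[[0,0,0.012],[0,0,0],0],[[0,0,0.006],[0,0,0],0],[[0,0,0.002],[0,0,0],0],[[0,0,0.001],[0,0,0],0],[[0,0,0],[0,0,0],0],[[0,0,0],[0,0,0],0]]'

```text
clock: 19.85
position: [0.6477, 0.0947, 0.0212]
ee_rot: [0.0, 0.539, 0.842, 0.0]
force: [0.1, -0.2, -0.9]
width: 0.0351
grasp_force: 15.0
```

>>> send_rows --motion '[[[0,0,0.0015],[0,0,0],0],[[0,0,0],[0,0,0],0],[[0,0,0],[0,0,0],60],[[0,0,0],[0,0,0],60],[[0,0,0],[0,0,0],60],[[0,0,0],[0,0,0],60],[[0,0,0],[0,0,0],60],[[0,0,-0.03],[0,0,0],80],[[0,0,-0.04],[0,0,0],100],[[0,0,-0.05],[0,0,0],100],[[0,0,-0.02],[0,0,0],100],[[0,0,0],[0,0,0],100]]'

```text
clock: 21.05
position: [0.6492, 0.0948, 0.1627]
ee_rot: [0.002, 0.539, 0.842, 0.002]
force: [0.9, 0.0, -0.1]
width: 0.0902
grasp_force: 0.0
```

```bash
python3 - <<'E'
from h import *
objs(zmin=.04)
to(.647,.2738,.15,24.8)
E
```

```text
obj px [257 183  42  42]  n 1383 top 0.0523 rect [647.   95.6] [33.7 34.3] 25.4
clock 21.1 pos [0.648  0.0948 0.1604] yaw 24.8 tilt [-0.0028 -0.0001] q6 -0.38
 tool delta mm [163.   74.1  10.4] turn z deg -0.0
```

Capacitor placed: top at 0.052, 2 mm off centre. Next, the choke.

>>> send_rows --motion '[[[0.0326,0.0148,0.002],[0,0,0],100],[[0.0326,0.0148,0.002],[0,0,0],100],[[0.0326,0.0148,0.002],[0,0,0],100],[[0.0326,0.0148,0.002],[0,0,0],100],[[0.0326,0.0148,0.002],[0,0,0],100],[[0,0,0],[0,0,0],100],[[0,0,0],[0,0,0],100],[[0,0,0],[0,0,0],100]]'

```text
clock: 21.9
position: [0.6458, 0.2727, 0.1479]
ee_rot: [-0.0, 0.539, 0.842, -0.001]
force: [0.4, -0.6, 0.5]
width: 0.091
grasp_force: 0.0
```

```bash
python3 - <<'E'
from h import *
objs(zmin=.01)
to(.647,.2738,.0115,24.8)
E
```

```text
obj px [253 173  61  61]  n 2259 top 0.0246 rect [648.2 273.1] [50.7 50.8] 56.0
obj px [  0 234  21  16]  n 275 top 0.0294 rect [443.1 140.4] [10.5 18.8] 67.3
obj px [186 344  39  21]  n 621 top 0.0372 rect [644.  104.8] [34.5 16.6] 16.2
clock 21.95 pos [0.6461 0.2725 0.1483] yaw 24.7 tilt [0.001  0.0005] q6 -0.12
 tool delta mm [  0.8   1.5 136.8] turn z deg -0.1
```

>>> send_rows --motion '[[[0,0.002,0.034],[0,0,0],100],[[0,0,0.034],[0,0,0],100],[[0,0,0.034],[0,0,0],100],[[0,0,0.035],[0,0,0],100],[[0,0,0],[0,0,0],100],[[0,0,0],[0,0,0],50],[[0,0,0],[0,0,0],0],[[0,0,0],[0,0,0],0],[[0,0,0],[0,0,0],0],[[0,0,0],[0,0,0],0],[[0,0,0],[0,0,0],0],[[0,0,0],[0,0,0],0]]' --force 20

```text
clock: 23.15
position: [0.6483, 0.2746, 0.0125]
ee_rot: [0.0, 0.539, 0.842, 0.0]
force: [-1.1, 0.0, 6.6]
width: 0.0498
grasp_force: 20.0
```

>>> send_rows --motion '[[[0,0,0],[0,0,0],0],[[0,0,0],[0,0,0],0]]'

```text
clock: 23.35
position: [0.6483, 0.2746, 0.0125]
ee_rot: [0.0, 0.539, 0.842, 0.0]
force: [-1.6, -0.2, 7.1]
width: 0.0496
grasp_force: 20.0
```

```bash
python3 - <<'E'
from h import *
to(.463,-.279,.13,24.8)
E
```

```text
clock 23.35 pos [0.6483 0.2746 0.0125] yaw 24.8 tilt [-0.0006 -0.0002] q6 -0.12
 tool delta mm [-425.1 -400.1 -117.7] turn z deg -0.0
```

>>> send_rows --motion '[[[0,0,-0.02],[0,0,0],0],[[0,0,-0.035],[0,0,0],0],[[0,0,-0.035],[0,0,0],0],[[-0.013,-0.012,-0.027],[0,0,0],0],[[-0.026,-0.0245,0],[0,0,0],0],[[-0.026,-0.0245,0],[0,0,0],0],[[-0.026,-0.0245,0],[0,0,0],0],[[-0.026,-0.0245,0],[0,0,0],0],[[-0.026,-0.0245,0],[0,0,0],0],[[-0.026,-0.0245,0],[0,0,0],0],[[-0.026,-0.0245,0],[0,0,0],0],[[-0.026,-0.0245,0],[0,0,0],0]]'

```text
clock: 24.55
position: [0.5511, -0.0145, 0.129]
ee_rot: [0.0, 0.539, 0.842, 0.0]
force: [-0.5, -0.3, -0.5]
width: 0.0495
grasp_force: 20.0
```

>>> send_rows --motion '[[[-0.026,-0.0245,0],[0,0,0],0],[[-0.026,-0.0245,0],[0,0,0],0],[[-0.026,-0.0245,0],[0,0,0],0],[[-0.026,-0.0245,0],[0,0,0],0],[[-0.026,-0.0245,0],[0,0,0],0],[[-0.026,-0.0245,0],[0,0,0],0],[[-0.026,-0.0245,0],[0,0,0],0],[[-0.016,-0.015,0],[0,0,0],0],[[-0.006,-0.0055,0],[0,0,0],0],[[0,0,0],[0,0,0],0],[[0,0,0],[0,0,0],0]]'

```text
clock: 25.65
position: [0.4629, -0.2781, 0.1289]
ee_rot: [-0.0, 0.539, 0.842, 0.0]
force: [-0.1, 0.1, -0.5]
width: 0.0495
grasp_force: 20.0
```

```bash
python3 - <<'E'
from h import *
to(.463,-.279,.0155,24.8)
K,p,D,C=objs(name="w5",amin=200)
E
```

```text
clock 25.65 pos [ 0.4629 -0.2781  0.1289] yaw 24.8 tilt [ 0.0002 -0.0004] q6 -1.08
 tool delta mm [ -0.9  -0.3 113.4] turn z deg -0.0
obj px [473 247  45  33]  n 554 top 0.0353 rect [ 643.7 -241.6] [11.6 35.2] 80.7
```

View pics/w5.png

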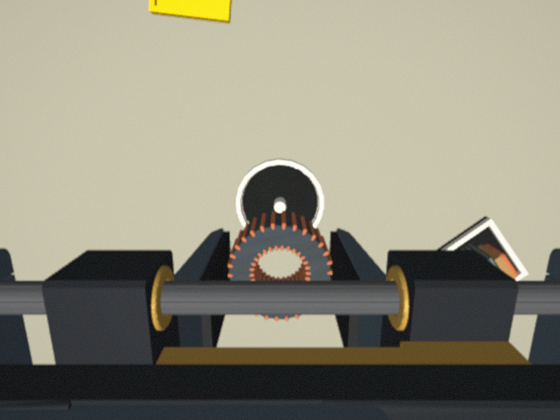

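```bash
python3 - <<'E'
from h import *
K=cam("wrist");a=np.radians(24.8);x=np.array([-np.sin(a),np.cos(a)]);y=np.array([np.cos(a),np.sin(a)])
s=ctrl.get_state()["position"][:2]
for z,px in((.02,[(280,207)]),(.009,[(280,158.5),(236,205),(324,205)])):
    d=1000*(atz(K,px,z)[:,:2]-s);print("along x",d@x,"along y",d@y)
E
```

```text
along x [1.19102329] along y [-0.1444994]
along x [38.50337835  0.10939609  0.09647176] along y [ -0.13593873 -36.58616906  36.33364831]
```

Post top at (280,207): shift about 2.5 mm along tool x (1.3 mm for the post, 1.4 mm for the choke's offset in the grip), then lower.

>>> send_rows --motion '[[[0.0025,0,0.03],[0,0,0],0],[[0,0,0.03],[0,0,0],0],[[0,0,0.02],[0,0,0],0],[[0,0,0.015],[0,0,0],0],[[0,0,0.01],[0,0,0],0],[[0,0,0.005],[0,0,0],0],[[0,0,0.002],[0,0,0],0],[[0,0,0],[0,0,0],0],[[0,0,0],[0,0,0],0]]'

```text
clock: 26.6
position: [0.4621, -0.2768, 0.0175]
ee_rot: [0.0, 0.539, 0.842, -0.0]
force: [-0.3, 1.2, -1.1]
width: 0.0495
grasp_force: 20.0
```

>>> send_rows --motion '[[[0,0,0.0015],[0,0,0],0],[[0,0,0],[0,0,0],0],[[0,0,0],[0,0,0],75],[[0,0,0],[0,0,0],75],[[0,0,0],[0,0,0],75],[[0,0,0],[0,0,0],75],[[0,0,0],[0,0,0],75],[[0,0,-0.03],[0,0,0],90],[[0,0,-0.04],[0,0,0],100],[[0,0,-0.05],[0,0,0],100],[[0,0,-0.02],[0,0,0],100],[[0,0,0],[0,0,0],100]]'

```text
clock: 27.8
position: [0.4631, -0.2777, 0.1586]
ee_rot: [0.003, 0.539, 0.842, -0.0]
force: [-0.2, 0.5, -0.7]
width: 0.0913
grasp_force: 0.0
```

>>> send_rows --motion '[[[0,0,0],[0,0,0],100],[[0,0,0],[0,0,0],100]]'

```text
clock: 28.0
position: [0.4612, -0.2762, 0.1543]
ee_rot: [-0.001, 0.539, 0.842, 0.0]
force: [-0.6, -0.4, 0.5]
width: 0.0912
grasp_force: 0.0
```

```bash
python3 - <<'E'
from h import *
objs(zmin=.012,name="w6")
p,D=ctrl.snapshot("side");cv2.imwrite("pics/side1.png",cv2.resize(p[130:330,230:450],(770,595)[:2]))
E
```

```text
obj px [250 174  61  61]  n 2225 top 0.0276 rect [ 461.9 -278.2] [50.8 50.6] 73.1
obj px [275 196  12  13]  n 106 top 0.0203 rect [ 462.2 -277.5] [8.9 9.4] 68.7
obj px [441 240  49  41]  n 868 top 0.0353 rect [ 630.1 -256.2] [43.3 21.3] 85.4
obj px [225 352  36  13]  n 316 top 0.0285 rect [ 494.5 -437.2] [34.5 10.6] 23.8
```

View pics/side1.png

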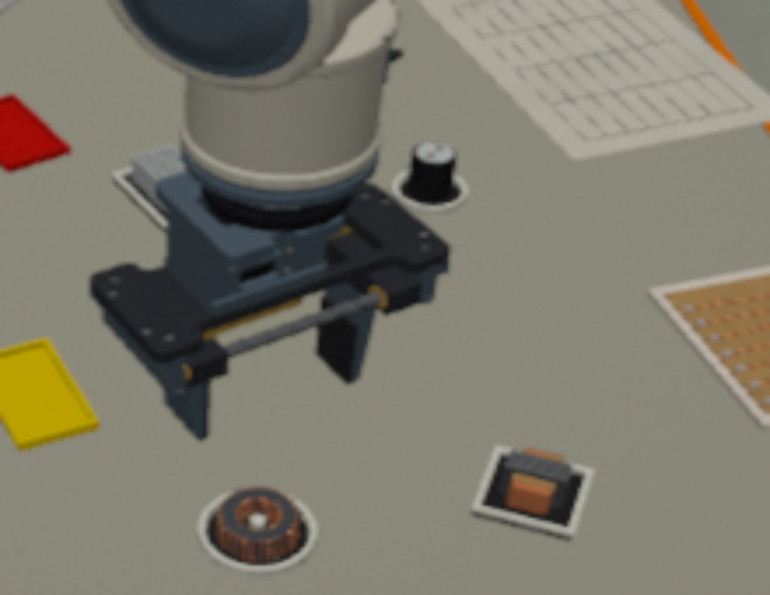

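View pics/w6.png

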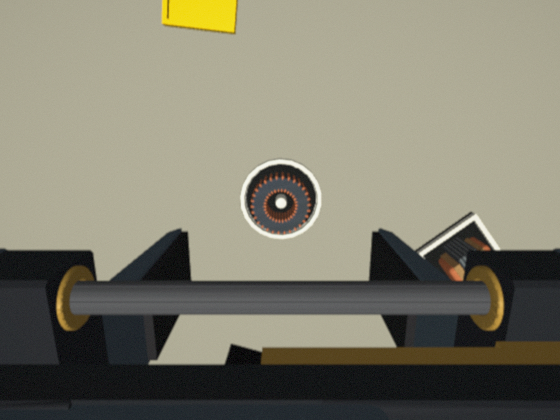

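All four parts sit in their nests. The choke at (281,203) has the post centred in its bore, and the gripper is clear.

```bash
python3 -c "
from cell import ctrl
print(ctrl.hand_in())"
```

```text
the job is handed in; nothing more can be done
None
```

I put all four components in their matching nests, with the choke over its post, and handed the job in at about 28 s. My camera checks put each part within about 2 mm of its nest centre and on the nest floor, but the hand-in gave no verdict.

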